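# Put the last punch in its stand and lift the stand level

### The arm

A 6-joint arm with a two-finger parallel gripper is mounted at the origin on the work surface. World frame = base frame: x ahead of the robot, y to its left, z up, the work surface at z = 0. Lengths are in m, angles in rad, forces in N, time in s.
With the tool pointing down it reaches from about 0.375 to 0.975 m from the base axis. Payload 3.8 kg.
Tool frame: the origin (TCP) lies at the very end of the fingers, on their centre line; the grasp point (between the pads) lies 19 mm behind it (ctrl.hold_point_z is the distance from the TCP to the grasp point, in m); z points along the fingers, y is the line along which they close (so a half turn about z gives the same grasp; the last joint's range is limited). The gripper opens to 85 mm and grips with 20 to 120 N. Pads are 22 mm wide; open, the fingers measure 114 mm over their backs; the gripper's body (76 mm by 85 mm) begins 54 mm behind the grasp point. The pads swing forward as they close: fully open they stand 13 mm farther back than shut.
Start: joints at [-0.037, 0.264, 1.604, -0, 1.274, -0.037], TCP at [0.675, -0, 0.231] pointing down, gripper open.
Joint ranges: [-2.63, 2.63], [-0.94, 2.18], [0.31, 2.57], [-1.31, 4.45], [0, 2.66], [-2.55, 2.55]. Speed limits (rad/s): [2.57, 2.57, 3.14, 3.14, 3.14, 3.14].

### API

Orientations are given as a 3x3 rotation matrix whose columns are the frame's x, y, z axes.
In Python, from workcell import sensors, get_image, job, spot_in, ctrl gives the robot as it stands.
- The arm moves only by the tool play_rows, never from a script. Its argument "steps" is a list of rows, each a list of 7 numbers: the turn, a rotation vector about the tool's x, y, z scaled (see below), then the shift along the tool's x, y, z scaled (see below), then the gripper's target within -1 to 1 (fully open at 1, half-way at 0, shut at -1). A call has 1 to 12 rows; each row is the pose to reach, as a shift and turn from the pose commanded when the call began, along the tool's axes at that moment, turning the shorter way round; what a row does not reach only later rows make up. The controller multiplies each number of a shift by 400 mm and each number of a turn by 180 degrees. A row lasts 1/12 s, in which the tool goes at most 41.7 mm and 7.16 degrees, less where a joint would pass 70% of its speed; a pose out of reach is approached as far as the arm can. A call with a number of a shift or a turn outside -1 to 1 is refused whole. A call with a gripper value outside its range is refused whole. The fingers move at their own pace and stop on an object; "squeeze" is the grip in N (left out, the last holds). Time passes only in rows, so rows that repeat a pose let the fingers close. It gives the time, the measured TCP pose, the force, the opening and the grip force at its end, in the units of the state.
- sensors.get_obs(): the state, without advancing time (a new reading comes with each control period).
- get_image(name): name is "scene" or "side" or "wrist"; returns a dict with "img" (420x560x3 uint8, blue, green, red), "mtx" (3x3 intrinsics, pixels), "k1" (the pictures are not rectified: a ray, as slopes to the right and down, at radius r is drawn at 1 + k1 r^2 times it, then the intrinsics apply), "xyz" and "orientation" of the camera in the world; the wrist camera has in their place "tool_from_camera" (4x4, takes a point from camera to tool coordinates, whose origin is the TCP and whose axes are the flange's). Camera axes: x right, y down, z forward; pixel columns grow to the right and rows downward; lengths in m; the calibration is good to about 2 mm. A picture is of the moment at which its call begins: read the wrist's pose just before it. There is no depth.
- job.finish_job(): hands the job in; it is judged then, once.
Trained networks look in the newest picture that a camera, given by its name, has taken for a name from the list of things; names that differ only in an ending like _2 or _b are one class to them, and where a whole thing is asked for, a point or a joint stands for the part that bears it (a point fixed in the world has none). Each returns a list of dicts, best first, with "confidence" (0 to 1); they miss things now and then, are a little off and sometimes report something else, mostly with a low value. They report only what shows in the picture. A call takes as long as a camera call. They do not tell look-alikes from the thing itself.
- spot_in(camera, label): "at" ([x, y, z] in m, in world coordinates, good to about 4 mm: the middle of the surface that is visible of it).
The state is a dict: "clock": time; "joints": joint angles; "qvel": joint speeds; "joint_torque": joint torques, N m; "eef_pos": TCP position; "tcp_rot": TCP orientation; "contact_force": force on the tool from outside, world axes, zero at the start; "wrist_torque": the same for the moment, N m; "grip_width": opening from 0.0 (shut) to 1.0 (fully open); "grasp_force": force on a finger pad.
Only numpy, scipy, OpenCV 4.12 (cv2) and the standard library are available. Lean on these libraries where they do the work, as an engineer would, in place of code of your own. Each camera call takes 0.05 s, during which the arm holds its last target. There are 200 camera calls.

### The job

Slide the loose steel punch from the bench block all the way down into the empty hole of the wooden punch stand and let go of it. Then pick the stand up by its handle bar, straight up to about 12 cm above the table, and finish with the gripper still holding it there, level and steady, with the punch in place; do not put it down. Do not tip the stand, and leave the two spools and the small steel cube around it where they stand.

Things in the scene. Friction and masses are not known exactly. Their poses are not given: they have to be found in the camera images.
- stand_grip (a point): centre of the handle bar of the wooden punch stand: a flat bar 14 mm thick (x), 100 mm long (y) and 22 mm high, its centre 110 mm above the stand's underside, over the stand's middle, on two posts 12 x 10 mm, centred 45 mm either side. Stand axes: x across it, y along it towards the end with the empty hole, z up
- stand_under (a point): centre of the stand's underside, 110 mm below the bar's centre; same axes
- stand_mouth (a point): centre of the mouth of the stand's only empty hole, in its top face 40 mm above the underside and 85 mm from the middle along stand y; the hole is upright, round, 18 mm in diameter and 30 mm deep
- stand_floor (a point): centre of the floor of that hole, 30 mm under its mouth
- punch_mid (a point): centre of the loose steel punch: a plain round steel rod 16 mm in diameter and 110 mm long (about 0.16 kg) with a slightly rounded top and a bevelled foot, standing upright in the bench block; its centre is 55 mm above its foot; z points up along it
- punch_foot (a point): centre of the punch's foot, its lower end, 55 mm below its centre
- stand: the loose punch stand (about 0.5 kg): wooden block 60 mm (x) by 220 mm (y), 40 mm high, with a carrying handle over its middle. Four thinner steel punches are fixed in the end away from the empty hole (tops at most 100 mm above the underside). With the loose punch in, it balances roughly under the middle of the bar. Origin at the centre of its underside
- punch: the loose punch as a whole; origin at the centre of its foot
- block: square dark wooden bench block, 80 x 80 mm and 30 mm high, fixed to the table; the punch stands 20 mm deep in a round 19 mm hole in its middle; origin at the centre of its underside
- spool_a: white thread spool, 40 mm across, 38 mm tall, standing near the bench block; not part of the job; origin at its underside
- spool_b: small spool of brass-coloured wire, 30 mm across, 30 mm tall, standing between the stand and the block; not part of the job; origin at its underside
- doming_block: small steel cube, 45 mm; not part of the job; origin at its underside
There are look-alikes about, which are no part of the job. Of the things like the punch, leave any that is purple; of the rest the smaller one is meant. What is shaped like the stand but black is not meant.

How it is judged:
On the way:
1. the punch is fully down in the stand's hole and let go, the stand standing on the table (distance between punch_foot and stand_floor below 0.006 m and angle between the z axis of punch_mid and the z axis of stand_grip, either way round below 0.1 rad and contact force between the fingers and punch below 0.1 N and height (world z) of stand_under below 0.01 m and angle between stand_under's own z axis and vertical below 0.05 rad), for 0.2 s.
At the end, for the whole second after the job is handed in: Fingers hold the stand near its bar's centre (within 45 mm), underside 80-180 mm up and within 220 mm of its start, tilt under 0.12 rad, clear of the block, still (0.03 m/s, 0.15 rad/s); punch foot within 6 mm of the hole's floor, straight within 0.10 rad, untouched (distance between punch_foot and stand_floor below 0.006 m and angle between the z axis of punch_mid and the z axis of stand_grip, either way round below 0.1 rad and contact force between the fingers and punch below 0.1 N and height (world z) of stand_under between 0.08 and 0.18 m and angle between stand_under's own z axis and vertical below 0.12 rad and contact force between stand and the fingers above 2 N and distance of stand_under from where it was at the start of the episode below 0.22 m and distance between the grasp point and stand_grip below 0.045 m and contact force between stand and block below 0.1 N and linear speed of stand below 0.03 m/s and angular speed of stand below 0.15 rad/s); the arm keeps its last pose, push and grip.
It fails at once if the stand is tipped by more than 0.3 rad (angle between stand_under's own z axis and vertical above 0.3 rad).
It fails at once if a spool or the steel cube is moved by more than 30 mm (distance of any of spool_a, spool_b, doming_block from where it was at the start of the episode above 0.03 m).
It also fails if it takes over 51 s, if anything falls off the work surface, if the arm or the gripper's body presses on something with over 40 N, if the wrist force passes 120 N, or if a joint passes its speed limit or range.

## Working session

There is one attempt and no reset: what is moved stays moved. The work goes in short steps, Python scripts to look and compute and a tool call to move; the robot and the scene stay as the last step left them, time stands still between calls to the robot, and variables do not carry over. Pictures are saved under pics/ and viewed, at most 12 in all, crops included, and the job is handed in when it is done.

Besides the shell and the picture viewer there is one more tool, called in YAML: its name, and indented under it one key for each argument. play_rows: Moves the arm, as the interface text tells. Its arguments: {"type":"object","properties":{"steps":{"type":"array"},"squeeze":{"type":"number"}},"required":["steps"]}

```bash
mkdir -p pics
cat > h.py <<'E'
import numpy as np, cv2
from workcell import sensors,get_image,job,spot_in,ctrl
def cam(n):
    o=sensors.get_obs(); d=get_image(n)
    if n=="wrist":
        T=np.eye(4);T[:3,:3]=np.array(o["tcp_rot"]).reshape(3,3);T[:3,3]=o["eef_pos"]
        C=T@np.array(d["tool_from_camera"]);d["R"],d["t"]=C[:3,:3],C[:3,3]
    else:
        d["R"]=np.array(d["orientation"]).reshape(3,3);d["t"]=np.array(d["xyz"])
    return d
def ray(d,u,v):
    K=np.array(d["mtx"]);x,y=(u-K[0,2])/K[0,0],(v-K[1,2])/K[1,1];a,b=x,y
    for _ in range(20):
        s=1+d["k1"]*(a*a+b*b);a,b=x/s,y/s
    return d["R"]@np.array([a,b,1.])
def at_z(d,u,v,z):
    r=ray(d,u,v);return d["t"]+r*(z-d["t"][2])/r[2]
def proj(d,p):
    c=d["R"].T@(np.array(p)-d["t"]);a,b=c[:2]/c[2];s=1+d["k1"]*(a*a+b*b);K=np.array(d["mtx"])
    return np.array([K[0,0]*a*s+K[0,2],K[1,1]*b*s+K[1,2]])
E
python3 - <<'E'
from h import *
np.set_printoptions(precision=4,suppress=True)
print(sensors.get_obs(),ctrl.hold_point_z)
for n in("scene","side"):
    d=cam(n);cv2.imwrite(f"pics/{n}0.png",d["img"]);print(n,d["t"],d["R"].tolist(),d["mtx"],d["k1"])
    for l in("punch","stand","stand_grip","stand_mouth","block","spool_a","spool_b","doming_block"):
        print(l,[(np.round(q["at"],3).tolist(),round(q["confidence"],2)) for q in spot_in(n,l)[:5]])
E
```

```text
{'clock': 0.0, 'joints': array([-0.0369,  0.2647,  1.6054,  0.    ,  1.2737, -0.0369]), 'qvel': array([-0.0006,  0.0002, -0.0009,  0.0013, -0.0013,  0.0008]), 'joint_torque': array([  0.0006, -51.5121, -36.7309,  -0.    ,   0.0131,   0.    ]), 'eef_pos': array([0.6743, 0.    , 0.23  ]), 'tcp_rot': array([[ 0.    ,  1.    , -0.0022],
       [ 1.    , -0.    ,  0.0001],
       [ 0.0001, -0.0022, -1.    ]]), 'contact_force': array([-0.8959,  0.0903, -1.0514]), 'wrist_torque': array([0.0177, 0.0284, 0.0046]), 'grasp_force': 0.0, 'grip_width': 0.9970430915533779} 0.0187
scene [ 0.842  -0.718   1.0141] [[0.8857951754250579, 0.36121657092567544, -0.2913580204531657], [0.46404841866648594, -0.6963167704517337, 0.5475417977842434], [-0.005096305213054579, -0.6202141114779347, -0.7844160143678935]] [[540.977    0.     290.5611]
 [  0.     540.977  210.1675]
 [  0.       0.       1.    ]] 0.047128160170558486
punch [([0.421, 0.143, 0.083], 0.79), ([0.532, 0.067, 0.068], 0.69), ([0.527, 0.163, 0.078], 0.61)]
stand [([0.539, -0.245, 0.037], 0.97), ([0.404, -0.465, 0.041], 0.71), ([0.528, 0.163, 0
[... 600 characters left out ...]
86168832357566]] [[463.3429   0.     275.0686]
 [  0.     463.3429 209.067 ]
 [  0.       0.       1.    ]] -0.0888938544463779
punch [([0.42, 0.14, 0.081], 0.76), ([0.521, 0.159, 0.076], 0.67), ([0.529, 0.071, 0.06], 0.6), ([0.516, -0.231, 0.037], 0.18)]
stand [([0.382, -0.469, 0.042], 0.88), ([0.515, -0.229, 0.036], 0.55)]
stand_grip [([0.507, -0.228, 0.038], 0.86), ([0.379, -0.468, 0.038], 0.71)]
stand_mouth [([0.511, -0.233, 0.041], 0.87), ([0.382, -0.47, 0.038], 0.8)]
block [([0.515, 0.146, 0.031], 0.88)]
spool_a [([0.54, -0.01, 0.023], 0.73), ([0.618, 0.133, 0.026], 0.52)]
spool_b [([0.54, -0.01, 0.023], 0.73), ([0.618, 0.133, 0.026], 0.52)]
doming_block [([0.371, 0.008, 0.032], 0.61)]
```

View pics/scene0.png

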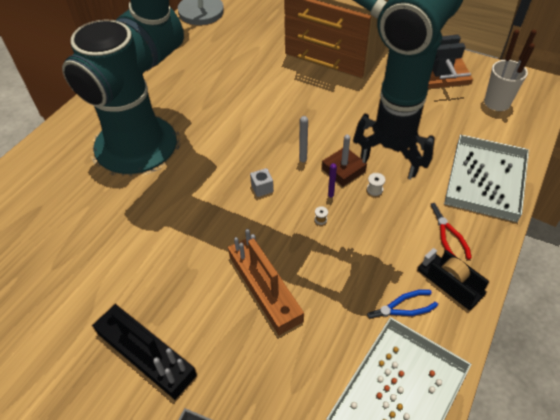

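View pics/side0.png

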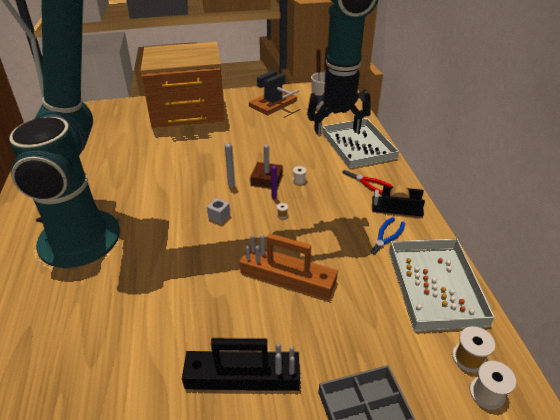

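The scene view shows three punch-like rods: a tall grey one at (304,140), a purple one at (332,180), and the smaller grey one in the dark block at (346,150). I choose the one in the block. Of the two stands, the brown one at (265,285) is meant, with its empty hole near (285,310). The black one at (145,350) is not. Next is a close crop to check this.

Run:
```python
import cv2,numpy as np
s=cv2.imread("pics/scene0.png");e=cv2.imread("pics/side0.png")
z=lambda i,x,y:cv2.resize(i[y:y+100,x:x+130],(400,300),interpolation=cv2.INTER_CUBIC)
cv2.imwrite("pics/crop1.png",np.vstack([np.hstack([z(s,280,110),z(s,205,230)]),np.hstack([z(e,210,130),z(e,225,215)])]))
```

```text
(no output)
```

View pics/crop1.png

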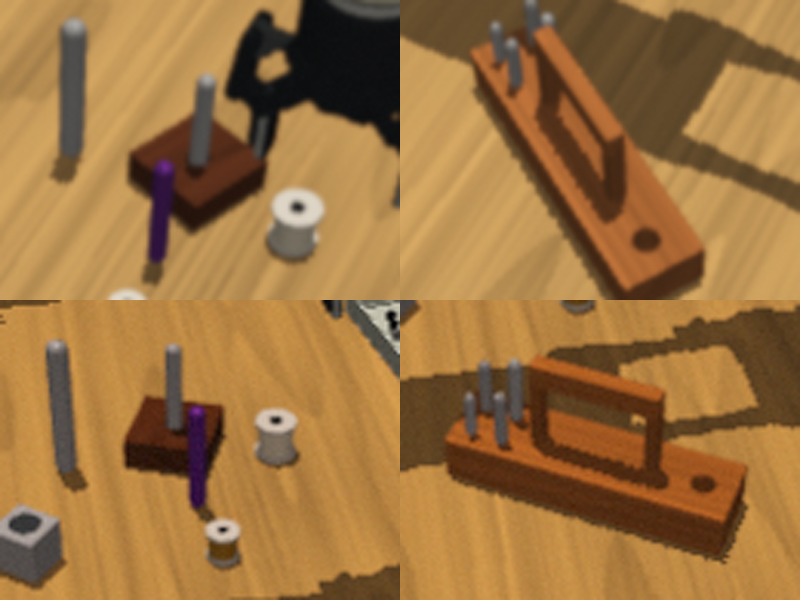

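The crop confirms it: the punch in the dark block is grey and smaller than the free-standing grey rod, and the brown stand has its empty hole at scene (285,310) and side (323,276). Now to measure them.

Run:
```python
from h import *
np.set_printoptions(precision=4,suppress=True)
s,e=cam("scene"),cam("side")
print("ptop",at_z(s,346.6,136.5,.12),at_z(e,266.2,146,.12))
print("pbase",at_z(s,280+200/3.077,110+163/3,.03),at_z(e,210+174/3.077,130+128/3,.03))
print("hole",at_z(s,285,310,.04),at_z(e,323.5,276.3,.04))
S=lambda x,y,z:at_z(s,205+(x-400)/3.077,230+y/3,z)
D=lambda x,y,z:at_z(e,225+(x-400)/3.077,215+(y-300)/3,z)
print("top face ends scene",S(472,53,.04),S(545,25,.04),S(702,252,.04),S(628,292,.04))
print("top face side",D(447,437,.04),D(720,512+10,.04),D(746,468,.04))
print("bar",S(543,30,.121),S(616,140,.121),D(535,358,.121),D(663,396,.121))
B=lambda x,y:at_z(s,280+x/3.077,110+y/3,.03)
print("block",B(130,153),B(265,170),B(195,207),B(203,118))
for n,p in(("spb",(.542,-.008,.03)),("cube",(.378,.011,.045))):print(n,proj(s,p),proj(e,p))
```

```text
ptop [0.5244 0.1629 0.12  ] [0.5214 0.159  0.12  ]
pbase [0.5291 0.1596 0.03  ] [0.5204 0.1557 0.03  ]
hole [ 0.5885 -0.2687  0.04  ] [ 0.5857 -0.2702  0.04  ]
top face ends scene [ 0.4084 -0.1925  0.04  ] [ 0.4417 -0.1472  0.04  ] [ 0.6246 -0.2599  0.04  ] [ 0.5959 -0.3073  0.04  ]
top face side [ 0.4066 -0.1911  0.04  ] [ 0.5888 -0.308   0.04  ] [ 0.6208 -0.2601  0.04  ]
bar [ 0.4759 -0.1989  0.121 ] [ 0.5595 -0.2522  0.121 ] [ 0.4738 -0.1988  0.121 ] [ 0.5559 -0.2528  0.121 ]
block [0.4741 0.1439 0.03  ] [0.5786 0.1763 0.03  ] [0.5455 0.1133 0.03  ] [0.51   0.2083 0.03  ]
spb [320.3714 213.4562] [283.6925 207.4658]
cube [262.237  179.1577] [221.2322 205.2966]
```

play_rows:
  steps:
    - [0, 0, -0.324, 0.4, -0.378, 0, 1]
    - [0, 0, -0.324, 0.4, -0.378, 0, 1]
    - [0, 0, -0.324, 0.4, -0.378, 0, 1]
    - [0, 0, -0.324, 0.4, -0.378, 0, 1]
    - [0, 0, -0.324, 0.4, -0.378, 0, 1]
    - [0, 0, -0.324, 0.4, -0.378, 0, 1]
    - [0, 0, -0.324, 0.4, -0.378, 0, 1]
    - [0, 0, -0.324, 0.4, -0.378, 0, 1]
    - [0, 0, -0.324, 0.4, -0.378, 0, 1]
    - [0, 0, -0.324, 0.4, -0.378, 0, 1]
    - [0, 0, -0.324, 0.4, -0.378, 0, 1]
    - [0, 0, -0.324, 0.4, -0.378, 0, 1]

```text
clock: 2.0
eef_pos: [0.524, 0.1597, 0.2312]
tcp_rot: [[-0.85, 0.527, -0.0], [0.527, 0.85, -0.0], [0.0, -0.0, -1.0]]
contact_force: [1.0, -1.0, 0.6]
grip_width: 0.999
grasp_force: 0.0
```

Run:
```python
from h import *
np.set_printoptions(precision=4,suppress=True)
o=sensors.get_obs();print(o["eef_pos"],o["tcp_rot"],o["joints"],o["contact_force"])
d=cam("wrist");print(d["t"],d["R"],d["mtx"][0],d["k1"])
print([ (q["at"],q["confidence"]) for q in spot_in("wrist","punch")])
cv2.imwrite("pics/w1.png",d["img"]);print(proj(d,(.523,.16,.12)),proj(d,(.523,.16,.03)))
```

```text
[0.524  0.1597 0.2312] [[-0.8496  0.5274 -0.0001]
 [ 0.5274  0.8496 -0.    ]
 [ 0.0001 -0.0001 -1.    ]] [ 0.2505  0.0235  1.8771 -0.      1.241  -0.7648] [ 1.0035 -1.0323  0.5824]
[0.4553 0.2022 0.374 ] [[ 0.5271  0.8067  0.2672]
 [ 0.8498 -0.5007 -0.1649]
 [ 0.0008  0.314  -0.9494]] [316.6637   0.     280.9211] -0.06986942349348547
[([0.528, 0.0797, 0.0836], 0.89), ([0.5214, 0.1701, 0.1068], 0.75)]
[280.5063 201.3271] [280.5407 177.0639]
```

View pics/w1.png

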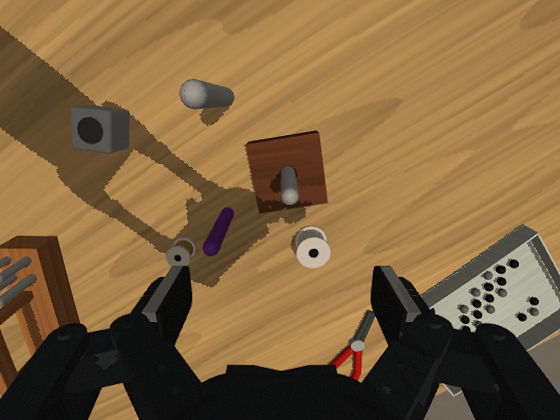

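The wrist view shows the punch in its block with its top near (290,195) and its base near (288,172). The block's face centre is at about (288,172), a few pixels right of where I predicted. I'll check against the block's corners and a crop.

Run:
```python
from h import *
np.set_printoptions(precision=4,suppress=True)
d=cam("wrist");im=d["img"]
cv2.imwrite("pics/w1c.png",cv2.resize(im[120:220,240:340],(600,600),interpolation=cv2.INTER_CUBIC))
print("top",at_z(d,290,196,.12),"base",at_z(d,288,173,.03))
print("blk",np.mean([at_z(d,*c,.03) for c in((247,143),(318,131),(327,203),(259,212))],0))
```

```text
top [0.5232 0.1692 0.12  ] base [0.5234 0.1694 0.03  ]
blk [0.5237 0.169  0.03  ]
```

View pics/w1c.png

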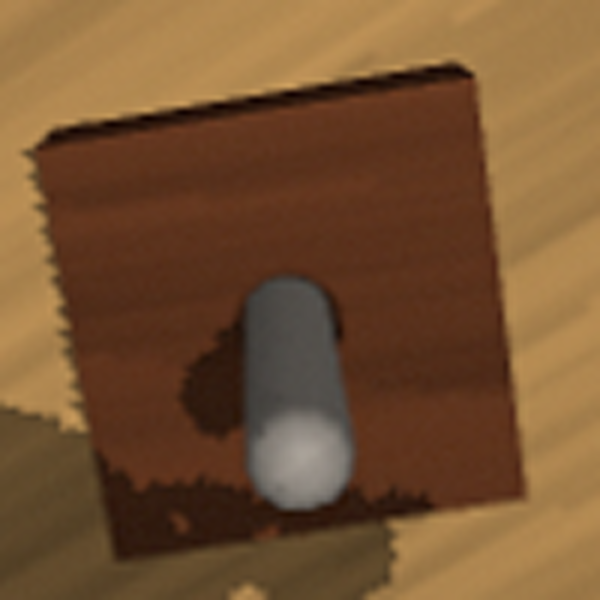

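The block and punch agree in the wrist view at (0.5235, 0.169), while the static cameras put it at y≈0.161. The fingers are symmetric in the wrist view, so I trust that camera for relative aiming. Next: shift, then descend.

play_rows:
  steps:
    - [0, 0, 0, 0.0133, 0.019, 0, 1]
    - [0, 0, 0, 0.0133, 0.019, 0, 1]
    - [0, 0, 0, 0.0133, 0.019, 0.08, 1]
    - [0, 0, 0, 0.0133, 0.019, 0.16, 1]
    - [0, 0, 0, 0.0133, 0.019, 0.24, 1]
    - [0, 0, 0, 0.0133, 0.019, 0.32, 1]
    - [0, 0, 0, 0.0133, 0.019, 0.388, 1]
    - [0, 0, 0, 0.0133, 0.019, 0.388, 1]
    - [0, 0, 0, 0.0133, 0.019, 0.388, 1]

```text
clock: 2.9
eef_pos: [0.5216, 0.1691, 0.0745]
tcp_rot: [[-0.851, 0.525, -0.004], [0.525, 0.851, -0.001], [0.003, -0.003, -1.0]]
contact_force: [0.4, 0.2, -0.1]
grip_width: 0.999
grasp_force: 0.0
```

play_rows:
  steps:
    - [0, 0, 0, 0, 0, 0, -1]
    - [0, 0, 0, 0, 0, 0, -1]
    - [0, 0, 0, 0, 0, 0, -1]
    - [0, 0, 0, 0, 0, 0, -1]
    - [0, 0, 0, 0, 0, 0, -1]
    - [0, 0, 0, 0, 0, 0, -1]
    - [0, 0, 0, 0, 0, 0, -1]
    - [0, 0, 0, 0, 0, 0, -1]
    - [0, 0, 0, 0, 0, 0, -1]
    - [0, 0, 0, 0, 0, 0, -1]
    - [0, 0, 0, 0, 0, 0, -1]
    - [0, 0, 0, 0, 0, 0, -1]
  squeeze: 50

```text
clock: 3.9
eef_pos: [0.5239, 0.1692, 0.0772]
tcp_rot: [[-0.851, 0.525, 0.001], [0.525, 0.851, -0.0], [-0.001, 0.001, -1.0]]
contact_force: [-0.8, -1.1, 6.9]
grip_width: 0.173
grasp_force: 48.7
```

play_rows:
  steps:
    - [0, 0, 0, 0, 0, -0.04, -1]
    - [0, 0, 0, 0, 0, -0.1, -1]
    - [0, 0, 0, 0, 0, -0.18, -1]
    - [0, 0, 0, 0, 0, -0.26, -1]
    - [0, 0, 0, 0, 0, -0.34, -1]
    - [0, 0, 0, 0, 0, -0.37, -1]
    - [0, 0, 0, 0, 0, -0.37, -1]
    - [0, 0, 0, 0, 0, -0.37, -1]

```text
clock: 4.57
eef_pos: [0.5231, 0.1692, 0.2234]
tcp_rot: [[-0.851, 0.525, 0.0], [0.525, 0.851, 0.0], [0.0, 0.0, -1.0]]
contact_force: [-0.4, -0.3, -2.0]
grip_width: 0.172
grasp_force: 49.1
```

play_rows:
  steps:
    - [0, 0, 0, -0.06, -0.07, 0, -1]
    - [0, 0, 0, -0.12, -0.14, 0, -1]
    - [0, 0, 0, -0.18, -0.21, 0, -1]
    - [0, 0, 0, -0.24, -0.28, 0, -1]
    - [0, 0, 0, -0.3, -0.35, 0, -1]
    - [0, 0, 0, -0.36, -0.42, 0, -1]
    - [0, 0, 0, -0.42, -0.5, 0, -1]
    - [0, 0, 0, -0.48, -0.57, 0, -1]
    - [0, 0, 0, -0.54, -0.64, 0, -1]
    - [0, 0, 0, -0.6, -0.71, 0, -1]
    - [0, 0, 0, -0.66, -0.78, 0, -1]
    - [0, 0, 0, -0.707, -0.841, 0, -1]

```text
clock: 5.57
eef_pos: [0.5855, -0.2673, 0.2194]
tcp_rot: [[-0.85, 0.526, -0.005], [0.526, 0.851, 0.002], [0.006, -0.001, -1.0]]
contact_force: [0.4, 0.6, -1.9]
grip_width: 0.177
grasp_force: 49.3
```

play_rows:
  steps:
    - [0, 0, 0, 0, 0, 0, -1]
    - [0, 0, 0, 0, 0, 0, -1]
    - [0, 0, 0, 0, 0, 0, -1]

```text
clock: 5.82
eef_pos: [0.5856, -0.2646, 0.2205]
tcp_rot: [[-0.851, 0.526, -0.005], [0.526, 0.851, 0.003], [0.006, 0.0, -1.0]]
contact_force: [-0.9, 0.5, -2.1]
grip_width: 0.172
grasp_force: 49.4
```

Run:
```python
from h import *
np.set_printoptions(precision=4,suppress=True)
o=sensors.get_obs();print(o["eef_pos"],o["tcp_rot"],o["joints"],o["grip_width"])
d=cam("wrist");cv2.imwrite("pics/w2.png",d["img"])
p=np.array(o["eef_pos"])
print("foot pred",proj(d,p-[0,0,.068]),"below tcp at z=.04",proj(d,[p[0],p[1],.04]))
```

```text
[ 0.5856 -0.2646  0.2205] [[-0.8506  0.5258 -0.0049]
 [ 0.5258  0.8506  0.0031]
 [ 0.0058  0.0001 -1.    ]] [-0.4635  0.2138  1.6853  0.0006  1.2483 -1.4808] 0.17181793070279616
foot pred [280.8843 221.3283] below tcp at z=.04 [280.7917 183.3932]
```

View pics/w2.png

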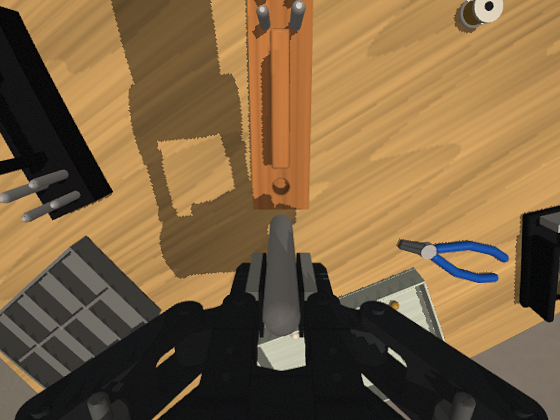

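The wrist view shows the hole at about (281,186), right beside the predicted spot (281,183), and the punch foot at about (282,219). The stand is aligned with the gripper. A crop of both will give the fine offset.

Run:
```python
import cv2
im=cv2.imread("pics/w2.png")
cv2.imwrite("pics/w2c.png",cv2.resize(im[160:240,240:320],(800,800),interpolation=cv2.INTER_CUBIC)[:600+0] if 0 else cv2.resize(im[165:240,240:320],(640,600),interpolation=cv2.INTER_CUBIC))
```

```text
(no output)
```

View pics/w2c.png

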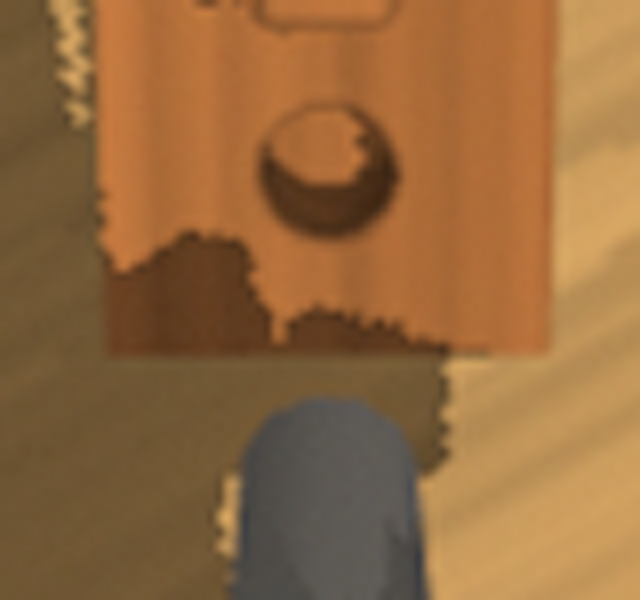

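Run:
```python
from h import *
np.set_printoptions(precision=4,suppress=True)
o=sensors.get_obs();d=cam("wrist");p=np.array(o["eef_pos"]);R=np.array(o["tcp_rot"])
for r,h in((.008,.0657),(.0065,.0672)):print(proj(d,p+R[:,2]*h+R[:,0]*r))
q=at_z(d,280.7,185.9,.04);print(q, R.T@(q-p), R[:,2])
# foot axis if it drops along world z from the foot position
f=p+R[:,2]*.067;print("hole-foot in tool",R.T@(q-f))
ms=[at_z(d,240+x/8-.44,165+y/8-.44,.04) for x,y in((110,355),(550,355))];print(ms,np.linalg.norm(ms[0]-ms[1]), R.T@(np.mean(ms,0)-p))
```

```text
[280.8976 211.2629]
[280.8952 212.5744]
[ 0.5886 -0.2658  0.04  ] [-0.004  -0.0001  0.1813] [-0.0039  0.0025 -1.    ]
hole-foot in tool [-0.004  -0.0001  0.1143]
[array([ 0.5949, -0.3045,  0.04  ]), array([ 0.6261, -0.2539,  0.04  ])] 0.05947029459997964 [-0.0296  0.      0.1812]
```

play_rows:
  steps:
    - [0, 0, 0, -0.0075, 0, 0.05, -1]
    - [0, 0, 0, -0.0075, 0, 0.12, -1]
    - [0, 0, 0, -0.0075, 0, 0.19, -1]
    - [0, 0, 0, -0.0075, 0, 0.24, -1]
    - [0, 0, 0, -0.0075, 0, 0.2575, -1]
    - [0, 0, 0, -0.0075, 0, 0.2575, -1]
    - [0, 0, 0, -0.0075, 0, 0.2575, -1]
    - [0, 0, 0, -0.0075, 0, 0.2575, -1]
    - [0, 0, 0, -0.0075, 0, 0.2575, -1]

```text
clock: 6.67
eef_pos: [0.5914, -0.2676, 0.1236]
tcp_rot: [[-0.851, 0.525, 0.004], [0.525, 0.851, -0.002], [-0.004, 0.0, -1.0]]
contact_force: [-0.3, -0.6, -1.2]
grip_width: 0.177
grasp_force: 49.3
```

Run:
```python
from h import *
np.set_printoptions(precision=4,suppress=True)
o=sensors.get_obs();d=cam("wrist");p=np.array(o["eef_pos"]);R=np.array(o["tcp_rot"])
print(p,R,o["contact_force"])
print("foot edge",proj(d,p+R[:,2]*.067+R[:,0]*.007),"hole pred",proj(d,(.5882,-.2662,.04)))
cv2.imwrite("pics/w3c.png",cv2.resize(d["img"][150:250,230:330],(600,600),interpolation=cv2.INTER_CUBIC))
```

```text
[ 0.5914 -0.2676  0.1236] [[-0.8512  0.5249  0.0036]
 [ 0.5249  0.8512 -0.0018]
 [-0.004   0.0004 -1.    ]] [-0.3017 -0.5702 -1.2239]
foot edge [280.8956 211.9957] hole pred [280.2114 208.7662]
```

View pics/w3c.png

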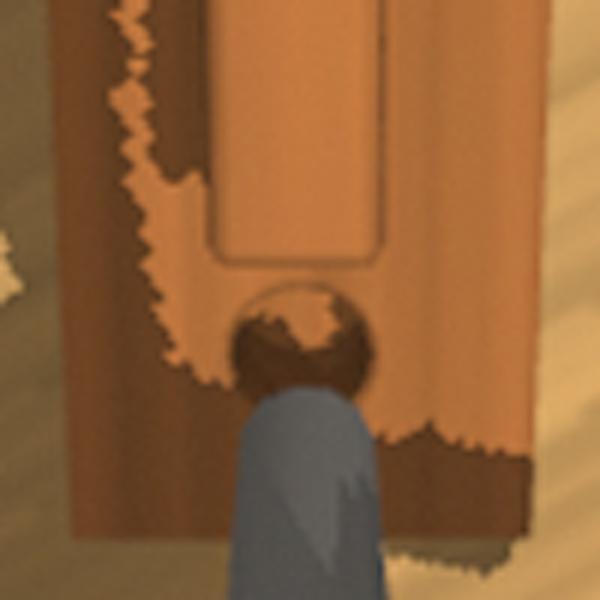

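The hole centre sits at (280.2,208.6), matching the prediction for (0.588,-0.266). The foot is about 3 mm too far along −tool x. I'll let it settle, then read again.

play_rows:
  steps:
    - [0, 0, 0, 0, 0, 0, -1]
    - [0, 0, 0, 0, 0, 0, -1]
    - [0, 0, 0, 0, 0, 0, -1]
    - [0, 0, 0, 0, 0, 0, -1]

```text
clock: 7.05
eef_pos: [0.5898, -0.2672, 0.1213]
tcp_rot: [[-0.851, 0.525, 0.0], [0.525, 0.851, -0.0], [-0.0, 0.0, -1.0]]
contact_force: [-0.2, 0.5, -2.1]
grip_width: 0.173
grasp_force: 49.3
```

play_rows:
  steps:
    - [0, 0, 0, 0.0065, 0, 0.01, -1]
    - [0, 0, 0, 0.0065, 0, 0.02, -1]
    - [0, 0, 0, 0.0065, 0, 0.025, -1]
    - [0, 0, 0, 0.0065, 0, 0.025, -1]
    - [0, 0, 0, 0.0065, 0, 0.025, -1]
    - [0, 0, 0, 0.0065, 0, 0.025, -1]
    - [0, 0, 0, 0.0065, 0, 0.025, -1]
    - [0, 0, 0, 0.0065, 0, 0.025, -1]
    - [0, 0, 0, 0.0065, 0, 0.025, -1]
    - [0, 0, 0, 0.0065, 0, 0.025, -1]

```text
clock: 7.88
eef_pos: [0.5877, -0.2658, 0.1112]
tcp_rot: [[-0.851, 0.525, 0.0], [0.525, 0.851, -0.0], [-0.0, -0.0, -1.0]]
contact_force: [0.4, -0.2, -1.7]
grip_width: 0.175
grasp_force: 49.3
```

Run:
```python
from h import *
np.set_printoptions(precision=4,suppress=True)
o=sensors.get_obs();d=cam("wrist");p=np.array(o["eef_pos"]);R=np.array(o["tcp_rot"])
print(p,R,o["contact_force"])
print("foot edge",proj(d,p+R[:,2]*.067+R[:,0]*.007),"hole pred",proj(d,(.5882,-.2662,.04)))
cv2.imwrite("pics/w4c.png",cv2.resize(d["img"][150:250,230:330],(600,600),interpolation=cv2.INTER_CUBIC))
```

```text
[ 0.5877 -0.2658  0.1112] [[-0.851   0.5251  0.0002]
 [ 0.5251  0.851  -0.0001]
 [-0.0002 -0.     -1.    ]] [ 0.4479 -0.1503 -1.716 ]
foot edge [280.8957 211.9967] hole pred [280.7857 220.041 ]
```

View pics/w4c.png

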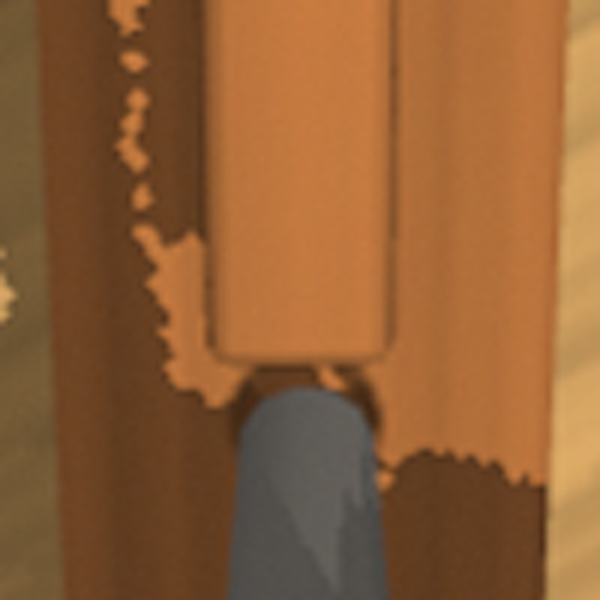

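The foot is centred over the hole (columns 306 and 310 in the crop). Now down gently, watching the force.

play_rows:
  steps:
    - [0, 0, 0, 0, 0, 0.006, -1]
    - [0, 0, 0, 0, 0, 0.012, -1]
    - [0, 0, 0, 0, 0, 0.018, -1]
    - [0, 0, 0, 0, 0, 0.022, -1]
    - [0, 0, 0, 0, 0, 0.026, -1]
    - [0, 0, 0, 0, 0, 0.026, -1]
    - [0, 0, 0, 0, 0, 0.026, -1]
    - [0, 0, 0, 0, 0, 0.026, -1]
    - [0, 0, 0, 0, 0, 0.026, -1]

```text
clock: 8.68
eef_pos: [0.5877, -0.2658, 0.1009]
tcp_rot: [[-0.851, 0.525, 0.0], [0.525, 0.851, -0.0], [-0.0, 0.0, -1.0]]
contact_force: [0.7, -0.5, -1.1]
grip_width: 0.172
grasp_force: 49.3
```

play_rows:
  steps:
    - [0, 0, 0, 0, 0, 0.01, -1]
    - [0, 0, 0, 0, 0, 0.02, -1]
    - [0, 0, 0, 0, 0, 0.03, -1]
    - [0, 0, 0, 0, 0, 0.04, -1]
    - [0, 0, 0, 0, 0, 0.05, -1]
    - [0, 0, 0, 0, 0, 0.05, -1]
    - [0, 0, 0, 0, 0, 0.05, -1]
    - [0, 0, 0, 0, 0, 0.05, -1]
    - [0, 0, 0, 0, 0, 0.05, -1]

```text
clock: 9.43
eef_pos: [0.5878, -0.2659, 0.0809]
tcp_rot: [[-0.851, 0.525, 0.0], [0.525, 0.851, -0.0], [-0.0, 0.0, -1.0]]
contact_force: [-0.3, -1.2, -0.5]
grip_width: 0.177
grasp_force: 49.3
```

play_rows:
  steps:
    - [0, 0, 0, 0, 0, 0.003, -1]
    - [0, 0, 0, 0, 0, 0.006, -1]
    - [0, 0, 0, 0, 0, 0.008, -1]
    - [0, 0, 0, 0, 0, 0.008, -1]
    - [0, 0, 0, 0, 0, 0.008, -1]
    - [0, 0, 0, 0, 0, 0.008, -1]

```text
clock: 9.93
eef_pos: [0.5876, -0.2657, 0.0775]
tcp_rot: [[-0.851, 0.525, 0.0], [0.525, 0.851, -0.0], [-0.0, -0.0, -1.0]]
contact_force: [0.3, -0.9, -1.9]
grip_width: 0.174
grasp_force: 49.4
```

play_rows:
  steps:
    - [0, 0, 0, 0, 0, 0.001, 0]
    - [0, 0, 0, 0, 0, 0.001, 1]
    - [0, 0, 0, 0, 0, 0.001, 1]
    - [0, 0, 0, 0, 0, 0.001, 1]
    - [0, 0, 0, 0, 0, 0.001, 1]
    - [0, 0, 0, 0, 0, 0.001, 1]
    - [0, 0, 0, 0, 0, 0.001, 1]
    - [0, 0, 0, 0, 0, 0.001, 1]
    - [0, 0, 0, 0, 0, 0.001, 1]
    - [0, 0, 0, 0, 0, 0.001, 1]

```text
clock: 10.77
eef_pos: [0.5876, -0.2657, 0.0771]
tcp_rot: [[-0.851, 0.525, -0.0], [0.525, 0.851, 0.0], [0.0, 0.0, -1.0]]
contact_force: [-0.0, -0.1, -0.2]
grip_width: 1.004
grasp_force: 0.0
```

play_rows:
  steps:
    - [0, 0, 0, 0, 0, -0.05, 1]
    - [0, 0, 0, 0, 0, -0.15, 1]
    - [0, 0, 0, 0, 0, -0.25, 1]
    - [0, 0, 0, 0.06, 0, -0.3, 1]
    - [0, 0, 0, 0.14, 0, -0.3, 1]
    - [0, 0, 0, 0.21, 0, -0.3, 1]
    - [0, 0, 0, 0.21, 0, -0.3, 1]
    - [0, 0, 0, 0.21, 0, -0.3, 1]
    - [0, 0, 0, 0.21, 0, -0.3, 1]
    - [0, 0, 0, 0.21, 0, -0.3, 1]

```text
clock: 11.6
eef_pos: [0.5171, -0.2222, 0.1973]
tcp_rot: [[-0.851, 0.525, 0.001], [0.525, 0.851, -0.001], [-0.001, 0.0, -1.0]]
contact_force: [0.1, 0.5, 0.6]
grip_width: 1.001
grasp_force: 0.0
```

Run:
```python
from h import *
np.set_printoptions(precision=4,suppress=True)
o=sensors.get_obs();d=cam("wrist");p=np.array(o["eef_pos"]);print(p,o["tcp_rot"])
e=cam("side")
a=cv2.resize(d["img"],(400,300));b=cv2.resize(e["img"][210:310,235:355],(400,300),interpolation=cv2.INTER_CUBIC)
cv2.imwrite("pics/v5.png",np.hstack([a,b]))
print("hole/top pred wrist",proj(d,(.5882,-.2662,.12))*400/560,"bar",[proj(d,(.5159+k*.851,-.2216-k*.525,.121))*400/560 for k in(-.05,0,.05)])
q=(.587,-.2695,.12);print("side top pred",(proj(e,q)-[235,210])*[400/120,3]+[400,0])
```

```text
[ 0.5171 -0.2222  0.1973] [[-0.8509  0.5253  0.0009]
 [ 0.5253  0.8509 -0.0005]
 [-0.0011  0.     -1.    ]]
hole/top pred wrist [200.566  221.9841] bar [array([200.5479, 104.7037]), array([200.5541, 153.5534]), array([200.56  , 196.1461])]
side top pred [704.7386 123.1449]
```

View pics/v5.png

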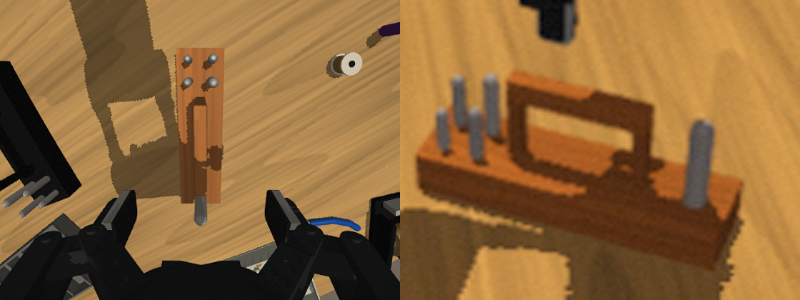

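The punch stands upright in the hole, its top at (702,123) where a fully seated one is predicted (705,123). The bar is centred between the open fingers. Next: descend and grip it.

play_rows:
  steps:
    - [0, 0, 0, 0, 0, 0.06, 1]
    - [0, 0, 0, 0, 0, 0.13, 1]
    - [0, 0, 0, 0, 0, 0.2, 1]
    - [0, 0, 0, 0, 0, 0.25, 1]
    - [0, 0, 0, 0, 0, 0.265, 1]
    - [0, 0, 0, 0, 0, 0.265, 1]
    - [0, 0, 0, 0, 0, 0.265, 1]
    - [0, 0, 0, 0, 0, 0.265, 1]

```text
clock: 12.37
eef_pos: [0.5177, -0.2224, 0.0928]
tcp_rot: [[-0.851, 0.525, 0.003], [0.525, 0.851, -0.001], [-0.003, 0.0, -1.0]]
contact_force: [0.1, -0.2, -0.2]
grip_width: 1.0
grasp_force: 0.0
```

play_rows:
  steps:
    - [0, 0, 0, 0, 0, 0, -1]
    - [0, 0, 0, 0, 0, 0, -1]
    - [0, 0, 0, 0, 0, 0, -1]
    - [0, 0, 0, 0, 0, 0, -1]
    - [0, 0, 0, 0, 0, 0, -1]
    - [0, 0, 0, 0, 0, 0, -1]
    - [0, 0, 0, 0, 0, 0, -1]
    - [0, 0, 0, 0, 0, 0, -1]
    - [0, 0, 0, 0, 0, 0, -1]
    - [0, 0, 0, 0, 0, 0, -1]
    - [0, 0, 0, 0, 0, 0, -1]
    - [0, 0, 0, 0, 0, 0, -1]
  squeeze: 80

```text
clock: 13.37
eef_pos: [0.516, -0.2219, 0.0914]
tcp_rot: [[-0.851, 0.525, -0.0], [0.525, 0.851, -0.0], [-0.0, -0.0, -1.0]]
contact_force: [-3.8, -1.7, 4.9]
grip_width: 0.146
grasp_force: 79.5
```

Gripped. Lifting 12 cm gently.

play_rows:
  steps:
    - [0, 0, 0, 0, 0, -0.01, -1]
    - [0, 0, 0, 0, 0, -0.03, -1]
    - [0, 0, 0, 0, 0, -0.06, -1]
    - [0, 0, 0, 0, 0, -0.1, -1]
    - [0, 0, 0, 0, 0, -0.14, -1]
    - [0, 0, 0, 0, 0, -0.18, -1]
    - [0, 0, 0, 0, 0, -0.22, -1]
    - [0, 0, 0, 0, 0, -0.255, -1]
    - [0, 0, 0, 0, 0, -0.28, -1]
    - [0, 0, 0, 0, 0, -0.295, -1]
    - [0, 0, 0, 0, 0, -0.3, -1]
    - [0, 0, 0, 0, 0, -0.3, -1]

```text
clock: 14.37
eef_pos: [0.5161, -0.2215, 0.2113]
tcp_rot: [[-0.851, 0.525, 0.0], [0.525, 0.851, -0.0], [-0.0, 0.0, -1.0]]
contact_force: [-0.1, -0.5, -5.9]
grip_width: 0.149
grasp_force: 78.1
```

play_rows:
  steps:
    - [0, 0, 0, 0, 0, 0, -1]
    - [0, 0, 0, 0, 0, 0, -1]
    - [0, 0, 0, 0, 0, 0, -1]
    - [0, 0, 0, 0, 0, 0, -1]
    - [0, 0, 0, 0, 0, 0, -1]
    - [0, 0, 0, 0, 0, 0, -1]
    - [0, 0, 0, 0, 0, 0, -1]
    - [0, 0, 0, 0, 0, 0, -1]
    - [0, 0, 0, 0, 0, 0, -1]
    - [0, 0, 0, 0, 0, 0, -1]
    - [0, 0, 0, 0, 0, 0, -1]
    - [0, 0, 0, 0, 0, 0, -1]

```text
clock: 15.37
eef_pos: [0.5161, -0.2216, 0.2111]
tcp_rot: [[-0.851, 0.525, 0.0], [0.525, 0.851, -0.0], [-0.0, 0.0, -1.0]]
contact_force: [0.7, 0.1, -5.9]
grip_width: 0.154
grasp_force: 78.1
```

Run:
```python
from h import *
np.set_printoptions(precision=4,suppress=True)
o=sensors.get_obs();print(o["eef_pos"],o["qvel"],o["contact_force"],o["wrist_torque"])
e=cam("side");cv2.imwrite("pics/v6.png",cv2.resize(e["img"][130:330,200:400],(600,600),interpolation=cv2.INTER_CUBIC))
```

```text
[ 0.5161 -0.2216  0.2111] [-0.0005  0.0015  0.0001  0.0003  0.0016 -0.0008] [ 0.6865  0.1032 -5.8749] [0.0577 0.0227 0.0257]
```

View pics/v6.png

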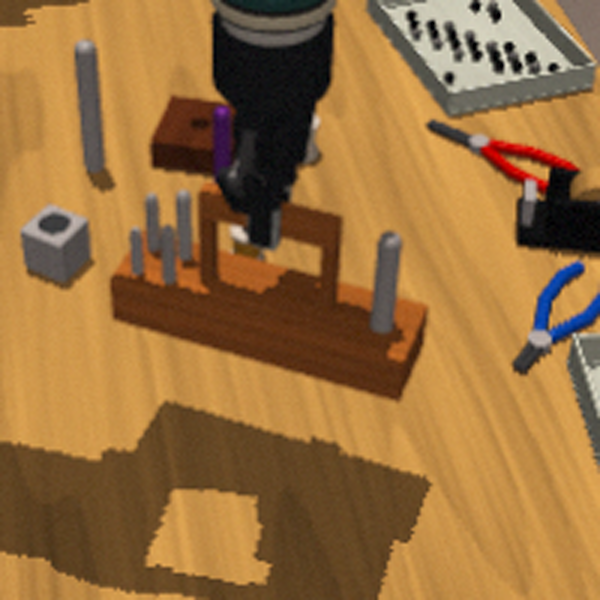

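The stand hangs level about 12 cm up, held at the middle of its bar. The punch is seated at (387,285), and the cube, spools and block have not been disturbed. Handing in.

```bash
python3 -c "
from h import *
print(job.finish_job())"
```

```text
the job is handed in; nothing more can be done
None
```

I slid the punch fully into the stand's empty hole and let go, then lifted the stand by its bar to about 12 cm. It was level and steady with the punch in place when I handed the job in at about 15.5 s; no verdict was returned.

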